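Turn the lying tin spout-up and chock it

TASK

Without lifting it off the shelf board, roll the tin that lies there towards the robot until the spout on its end is uppermost, keeping it parallel to the upstand at the back of the board, and let go of it. Then take the wooden plank from its slanted holder and stand it upright on its long thin edge on the shelf board, right in front of the tin (robot's side) with its broad face along the tin, touching or nearly touching it, so that the tin cannot roll out. The tin must still be spout-up at the end; leave the tub, the jar and the reel where they are.

Things in the scene. Friction and masses are not known exactly. Their poses are not given: they have to be found in the camera images.
- shelf: Galvanised shelf board lying on the bench, 300 (x) x 300 (y) mm, fixed. Origin: centre of its underside, on the bench; its flat top is 25 mm above the origin. Along its far (+x) edge a 5 mm thick upstand rises to 75 mm above the bench, its inner face at x = +150 mm; the front (-x) edge and the ends are open.
- tin: Plain metal tin, a cylinder 96 mm in diameter and 150 mm long, about 0.6 kg, lying on its side on the shelf board near the upstand; too thick to grasp. Origin: its centre, on the cylinder's axis, 48 mm above the shelf's top; its y axis is the cylinder axis, roughly along the shelf's y.
- tin_end: The tin's -y end plate, fast to the tin (it turns only with the tin). Origin: the tin's centre; y along the cylinder axis, z points from the axis to the side on which the spout sits (the spout is uppermost when this z points straight up). At the start the spout is on the far (+x) side, level or low, 60 to 132 degrees from uppermost.
- spout (a point): Outer end of the spout, a black cap 30 mm in diameter, 26 mm off the tin's axis, that stands out 26 mm from the -y end; this point lies 101 mm from the tin's centre along -y.
- holder: Dark steel slanted holder fixed on the bench, 130 x 120 mm foot; its back plate (60 mm up the slope) and lip carry the plank. Its top leans towards its own -x, which at the start points away from the robot (within 17 degrees of world +x). Origin: centre of its foot on the bench (the plank's lower edge rests 30 mm above it).
- plank: Wooden plank 26 mm thick (x), 140 mm long (y), 130 mm high (z), 0.28 kg, loose; at the start it leans in the holder with its z axis tilted 35 degrees from vertical towards the holder's -x. Origin: centre of its lower 140 x 26 mm edge face. The upper 65 mm are free on both faces.
- plank_mid (a point): Centre of the plank.
- plank_top (a point): Centre of the plank's upper 140 x 26 mm edge face, 130 mm from the origin along z.
- tub: Bystander: open black tub, 130 mm across, 100 mm high. Origin: centre of its underside.
- jar: Bystander: blue jar with a white lid, 70 mm across, 100 mm high. Origin: centre of its underside.
- reel: Bystander: flat black ring-shaped reel, 100 mm across, 35 mm high. Origin: centre of its underside.
There are look-alikes about, which are no part of the job. What is shaped like the plank but pink is not meant.

How it is judged:
On the way:
1. the tin lies on the shelf board, spout uppermost, still and let go of (angle between tin_end's own z axis and vertical below 0.3 rad and angle between the y axis of tin_end and the y axis of shelf, either way round below 0.26 rad and z of tin in the frame of shelf between 0.066 and 0.08 m and linear speed of tin below 0.02 m/s and contact force between each of the arm, the fingers and tin below 0.3 N), for 0.3 s.
At the end, for the whole second after the job is handed in: Tin at rest on the shelf board, spout up within 17 deg, axis within 15 deg of the shelf's y; plank at rest on the board on its long thin edge, upright within 7 deg, parallel to the tin within 15 deg, on the robot's side, centres at most 85 mm apart (touching: 61 mm) (angle between tin_end's own z axis and vertical below 0.3 rad and angle between the y axis of tin_end and the y axis of shelf, either way round below 0.26 rad and z of tin in the frame of shelf between 0.066 and 0.08 m and linear speed of each of tin, plank below 0.02 m/s and angle between the z axis of plank and the z axis of shelf, either way round below 0.12 rad and angle between the y axis of plank and the y axis of tin_end, either way round below 0.26 rad and z of plank_mid in the frame of shelf between 0.084 and 0.096 m and x of plank_mid in the frame of tin_end below -0.045 m and horizontal distance between plank_mid and tin below 0.085 m).
It fails at once if the tin is lifted off or falls from the shelf board (z of tin in the frame of shelf above 0.085 m or z of tin in the frame of shelf below 0.06 m).
It fails at once if a bystander is pushed away by more than 40 mm (distance of any of tub, jar, reel from where it was at the start of the episode above 0.04 m).
It also fails if it takes over 64 s, if anything falls off the work surface, if the arm or the gripper's body presses on something with over 40 N, if the wrist force passes 120 N, or if a joint passes its speed limit or range.

ROBOT

A 7-joint arm with a two-finger parallel gripper is mounted at the origin on the work surface. World frame = base frame: x ahead of the robot, y to its left, z up, the work surface at z = 0. Lengths are in m, angles in rad, forces in N, time in s.
With the tool pointing down it reaches from about 0.4 to 0.875 m from the base axis. Payload 6.5 kg.
Tool frame: the origin (TCP) lies between the finger pads; the fingertips stand 17 mm ahead of it and the grasp point (between the pads) lies 2 mm behind it; z points along the fingers, y is the line along which they close (so a half turn about z gives the same grasp; the last joint's range is limited). The gripper opens to 88 mm and grips with 3 to 60 N. Pads are 18 mm wide; open, the fingers measure 123 mm over their backs; the gripper's body (75 mm by 187 mm) begins 45 mm behind the grasp point.
Start: joints at [1.062, 0.536, -0.004, 1.538, 0.003, 1.067, -0.071], TCP at [0.279, -0.587, 0.256] pointing down, gripper open.
Joint ranges: [-2.7, 2.7], [-0.37, 2.16], [-1.27, 1.26], [0.24, 2.4], [-1.31, 4.45], [0.19, 1.91], [-2.76, 2.76]. Speed limits (rad/s): [2.39, 2.39, 3.14, 3.14, 3.14, 3.14, 3.14].

INTERFACE

Orientations are given as a unit quaternion [w, x, y, z].
In Python, from station import get_state, snapshot, hand_in gives the robot as it stands.
- The arm moves only by the shell command python3 -m handwheel 'ROWS'. ROWS is JSON, a list of rows, each a list of 7 numbers: the shift along the tool's x, y, z in m, then the turn, a rotation vector about the tool's x, y, z in rad, then the opening, from -1 (shut) to 1 (fully open). In form: [[dx, dy, dz, wx, wy, wz, fingers], ...]. A call has 1 to 10 rows; each row shifts and turns the commanded pose from where the row before left it, along the tool's axes as they then stand; what a row does not reach is not made up. A row lasts 1/12 s, in which the tool goes at most 41.7 mm and 7.16 degrees, less where a joint would pass 70% of its speed; a pose out of reach is approached as far as the arm can. A call is refused whole if a number of a shift passes 0.0417 or a number of a turn 0.125, either way. A call with a gripper value outside its range is refused whole. The fingers move at their own pace and stop on an object; the grip force is fixed at half the most. Time passes only in rows, so rows that do not move let the fingers close. It gives the time, the measured TCP pose, the force, the opening and the grip force at its end, in the units of the state.
- get_state(): the state, without advancing time (a new reading comes with each control period).
- snapshot(name): name is "side" or "top"; returns a dict with "color" (384x512x3 uint8, red, green, blue), "K" (3x3 intrinsics, pixels), "T" (4x4, takes a point from camera to world coordinates). Camera axes: x right, y down, z forward; pixel columns grow to the right and rows downward; lengths in m; the calibration is good to about 2 mm. A picture is of the moment at which its call begins. There is no depth.
- hand_in(): hands the job in; it is judged then, once.
The state is a dict: "clock": time; "joint_pos": joint angles; "dq": joint speeds; "tau": joint torques, N m; "position": TCP position; "tcp_rot": TCP orientation; "contact_force": force on the tool from outside, world axes, zero at the start; "ft_torque": the same for the moment, N m; "finger_gap": opening from 0.0 (shut) to 1.0 (fully open); "gripper_force": force on a finger pad.
Only numpy, scipy, OpenCV 4.12 (cv2) and the standard library are available. Lean on these libraries where they do the work, as an engineer would, in place of code of your own. Each camera call takes 0.05 s, during which the arm holds its last target. There are 200 camera calls.

## Working session

There is one attempt and no reset: what is moved stays moved. The work goes in short steps, Python scripts to look and compute and a shell command to move; the robot and the scene stay as the last step left them, time stands still between calls to the robot, and variables do not carry over. Pictures are saved under pics/ and viewed, at most 10 in all, crops included, and the job is handed in when it is done.

```bash
mkdir -p pics
python3 - <<'E'
from station import *
import cv2
for n in ("side","top"):
    s=snapshot(n); cv2.imwrite(f"pics/{n}0.png",cv2.resize(s["color"][:,:,::-1],(800,600)))
    print(n,s["K"].round(1).tolist(),s["T"].round(3).tolist())
print(get_state())
E
```

```text
side [[467.8, 0.0, 256.4], [0.0, 467.8, 188.0], [0.0, 0.0, 1.0]] [[0.966, -0.169, 0.197, 0.183], [-0.26, -0.647, 0.717, -1.125], [0.006, -0.744, -0.668, 1.066], [0.0, 0.0, 0.0, 1.0]]
top [[379.1, 0.0, 255.2], [0.0, 379.1, 186.3], [0.0, 0.0, 1.0]] [[0.01, -0.995, 0.099, 0.368], [-1.0, -0.011, -0.008, -0.075], [0.009, -0.099, -0.995, 1.31], [0.0, 0.0, 0.0, 1.0]]
{'clock': 0.1, 'joint_pos': array([ 1.0618059 ,  0.53712494, -0.00444042,  1.53876161,  0.00261777,
        1.06731725, -0.07123022]), 'dq': array([ 0.00017154, -0.00052354,  0.00096889, -0.00204724,  0.0008807 ,
        0.00058314, -0.00075114]), 'tau': array([ 3.22226944e-03, -5.72080564e+01,  9.94558968e-01, -2.52231377e+01,
       -5.60993655e-02,  1.34340822e-02,  2.27061855e-05]), 'position': array([ 0.27825814, -0.5868381 ,  0.25490924]), 'tcp_rot': array([-7.65843534e-04,  9.75586043e-01,  2.19616094e-01, -2.40608450e-04]), 'contact_force': array([ 0.48500212, -0.16295455, -0.71504709]), 'ft_torque': array([-0.00559594, -0.0087425 , -0.0132175 ]), 'gripper_force': 0.0, 'finger_gap': 1.0008805615431717}
```

View pics/side0.png

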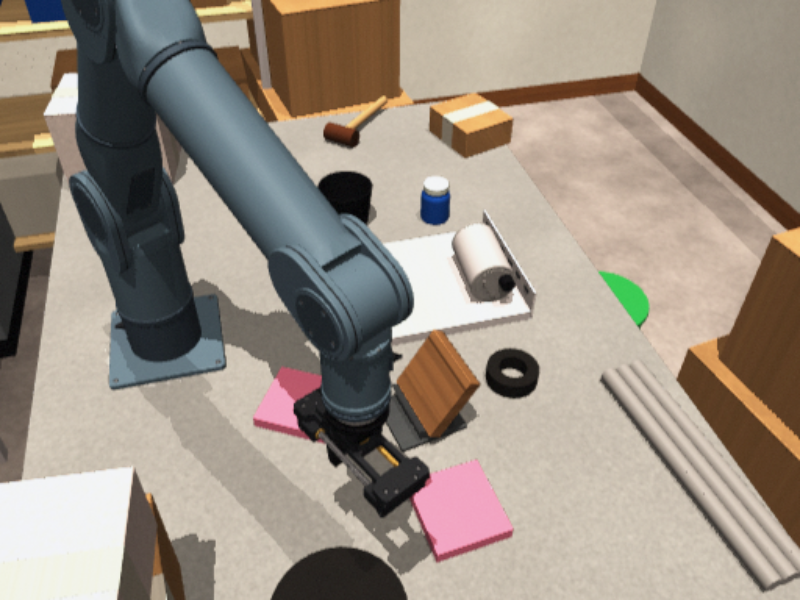

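View pics/top0.png

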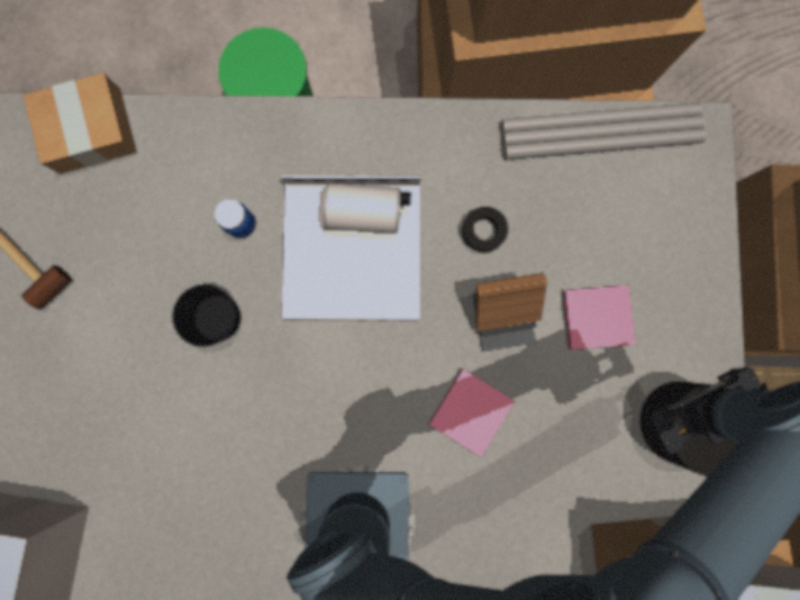

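The side view shows the tin near (482,262), its spout at (507,283), the plank at (437,385) and the reel at (512,372). In the top view the tin is at (362,207), the shelf spans x 283–420 and y 182–319, and the plank is at (510,302). I'll enlarge both to measure.

```bash
cat > h.py <<'E'
import numpy as np,cv2
from station import *
from scipy.optimize import least_squares
def proj(s,P):
    T=np.linalg.inv(s["T"]); c=np.atleast_2d(P)@T[:3,:3].T+T[:3,3]
    p=c@s["K"].T; return p[:,:2]/p[:,2:]
def ray(s,uv):
    d=s["T"][:3,:3]@np.linalg.inv(s["K"])@[uv[0],uv[1],1]; return s["T"][:3,3],d
def onz(s,uv,z):
    o,d=ray(s,uv); return o+d*(z-o[2])/d[2]
def tri(*su):
    A=[];b=[]
    for s,uv in su:
        o,d=ray(s,uv); d=d/np.linalg.norm(d); M=np.eye(3)-np.outer(d,d); A.append(M); b.append(M@o)
    A=np.vstack(A);b=np.hstack(b);x=np.linalg.lstsq(A,b,rcond=None)[0]
    return x,np.linalg.norm(A@x-b)
def crop(s,u0,v0,w,h,W,H): return cv2.resize(s["color"][v0:v0+h,u0:u0+w,::-1],(W,H),interpolation=cv2.INTER_CUBIC)
E
python3 - <<'E'
from h import *
a=snapshot("side");b=snapshot("top")
# left: side crop tin 280..340,135..200 ; etc.
im=np.zeros((600,800,3),np.uint8)
im[:300,:400]=crop(a,280,135,80,60,400,300)   # x5
im[:300,400:]=crop(b,195,110,80,60,400,300)   # x5
im[300:,:400]=crop(a,240,205,80,60,400,300)+0
im[300:,400:]=crop(b,290,165,80,60,400,300)
cv2.imwrite("pics/z.png",im)
E
```

```text
(no output)
```

View pics/z.png

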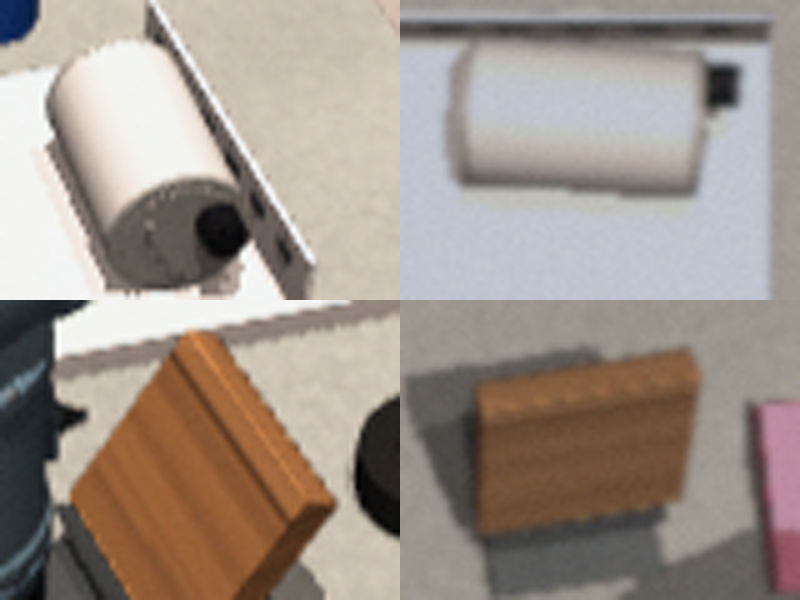

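The crops show the tin's end ellipse centred at (177,232), its cap at (222,230) and the top silhouette tilted about 3 degrees. The plank's corners are clear in both lower panels. Next I fit both models.

```bash
cat >> h.py <<'E'
from scipy.spatial.transform import Rotation as Ro
def plankR(yaw,tilt): return Ro.from_euler("ZY",[yaw,tilt]).as_matrix()
def tinpts(p,loc):  # p=x,y,yaw,spout angle; loc in tin_end frame (rolled towards +x by ang from up)
    return np.array(loc)@Ro.from_euler("ZY",[p[2],p[3]]).as_matrix().T+[p[0],p[1],p[4] if len(p)>4 else .073]
E
python3 - <<'E'
from h import *
a=snapshot("side");b=snapshot("top")
B=lambda X,Y:np.array([290+(X-400)/5,165+(Y-300)/5]);A=lambda X,Y:np.array([240+X/5,205+(Y-300)/5])
h=.013
L=[(h,.07,.13),(h,-.07,.13),(-h,.07,.13),(-h,-.07,.13),(-h,.07,0),(-h,-.07,0)]
mt=np.array([B(480,382),B(694,352),B(480,415),B(697,375),B(478,533),B(683,500)])
ms=np.array([A(213,333),A(335,507)])
def f(p):
    W=np.array(L)@plankR(p[3],p[4]).T+p[:3]
    return np.r_[(proj(b,W)-mt)[[0,1,4,5]].ravel(),(proj(a,W[:2])-ms).ravel()]
r=least_squares(f,[.45,-.3,.03,0,.61]);print("plank",r.x.round(4),np.abs(r.fun).round(1))
# shelf
S=[onz(b,(u/1.5625,v/1.5625),.025) for u,v in((283,319),(420,319),(283,184),(420,184))];print("shelf",np.round(S,3).tolist())
C=lambda X,Y:np.array([195+(X-400)/5,110+Y/5]);D=lambda X,Y:np.array([280+X/5,135+Y/5])
th=np.linspace(0,2*np.pi,90)
def ring(y): return np.c_[.048*np.sin(th),0*th+y,.048*np.cos(th)]
def g(p):
    e=[]
    q=proj(b,tinpts(p,ring(-.06)));w=proj(b,tinpts(p,ring(.06)))
    for P,(t,bo) in((w,((490,43),(480,184))),(q,((685,54),(680,192)))):
        e+=[P[:,1].min()-C(*t)[1],P[:,1].max()-C(*bo)[1]]
    E=proj(a,tinpts(p,ring(-.075)))
    e+=[E[:,0].min()-D(105,0)[0],E[:,1].max()-D(0,288)[1],E[:,1].min()-D(0,178)[1]]
    W=proj(b,tinpts(p,ring(.075)));e+=[W[:,0].min()-C(447,0)[0]]
    s=np.array([[0,-.101,.026],[0,-.088,.026]])
    e+=list(proj(a,tinpts(p,s))[0]-D(221,231))+list(proj(b,tinpts(p,s))[1]-C(723,87))
    return np.array(e)
r=least_squares(g,[.66,-.03,0,1.6,.073]);print("tin",r.x.round(4),r.fun.round(1))
for n,c in(("reel",(484,230)),):print(n,onz(b,(c[0]/1.5625,c[1]/1.5625),.035).round(3))
E
```

```text
plank [ 0.4343 -0.3227  0.0308  0.1597  0.5665] [0.7 0.1 0.5 0.7 0.2 0.3 0.2 0.1 0.2 0.2 0.6 0. ]
shelf [[0.433, 0.165, 0.025], [0.436, -0.132, 0.025], [0.732, 0.174, 0.025], [0.736, -0.13, 0.025]]
tin [ 0.6673 -0.0026 -0.0273  0.8636  0.0732] [-0.6  0.4 -1.3  0.2 -0.8  0.1 -0.7  2.2 -0.7  0.6 -1.8 -0.1]
reel [ 0.632 -0.27   0.035]
```

Run:
```python
from h import *
a=snapshot("side");b=snapshot("top")
C=lambda X,Y:np.array([195+(X-400)/5,110+Y/5]);D=lambda X,Y:np.array([280+X/5,135+Y/5])
for t in((739,87),(735,87)):print(tri((a,D(221,231)),(b,C(*t))))
# dark-pixel blobs of the cap
for n,s,(u,v,w,h) in(("side",a,(310,165,30,30)),("top",b,(250,118,18,18))):
    g=s["color"][v:v+h,u:u+w].max(2)<60; k,l,st,ce=cv2.connectedComponentsWithStats(g.astype(np.uint8))
    i=1+st[1:,4].argmax();print(n,st[i],ce[i]+[u,v],st[i][:2]+[u,v])
# predictions for angles
for ang in(.86,1.05,1.25):
  p=[.667,-.0026,-.027,ang]
  th=np.linspace(0,2*np.pi,60);
  cap=[[.015*np.cos(t),y,.026+.015*np.sin(t)] for t in th for y in(-.076,-.101)]
  for n,s in(("side",a),("top",b)):
    q=proj(s,tinpts(p,cap));print(ang,n,q.min(0).round(1),q.max(0).round(1))
```

```text
(array([ 0.68381159, -0.10755683,  0.09555798]), np.float64(0.0010019147177704076))
(array([ 0.68471025, -0.10507038,  0.093177  ]), np.float64(0.0014415532310547764))
side [ 9 11 11 12 93] [323.61290323 180.82795699] [319 176]
top [ 7  6  5  7 29] [258.62068966 126.72413793] [257 124]
0.86 side [316.4 173.2] [327.9 185.5]
0.86 top [254.  122.6] [262.  132.2]
1.05 side [317.1 174.1] [328.7 186.3]
1.05 top [254.  122.1] [261.9 131.6]
1.25 side [317.6 175.1] [329.1 187.3]
1.25 top [254.  121.9] [261.9 131.3]
```

```bash
cat >> h.py <<'E'
def cmd(pos,R,st=None):
    st=st or get_state();q=st["tcp_rot"];C=Ro.from_quat([q[1],q[2],q[3],q[0]]).as_matrix()
    d=C.T@(np.array(pos)-st["position"]); w=Ro.from_matrix(C.T@R).as_rotvec()
    print("shift(tool)",d.round(4),"turn",w.round(4),"F",st["contact_force"].round(1),"t",st["clock"])
def tool(yaw,tilt=0): # tool x at yaw, z down, then turned by tilt about tool y
    return Ro.from_euler("ZXY",[yaw,np.pi,tilt]).as_matrix()
E
python3 - <<'E'
from h import *
f=.6
cmd([.667+.115*np.sin(f),-.005,.073+.115*np.cos(f)],tool(-.027)); cmd([0,0,0],tool(-.027,-f)); print(tool(-.027,-f).round(2))
E
```

```text
shift(tool) [ 0.6592 -0.3318  0.0877] turn [-2.000e-04  1.000e-04  4.698e-01] F [-0.1 -0.8  0.5] t 0.4
shift(tool) [ 0.     -0.6499  0.2557] turn [ 0.1407 -0.5887  0.4556] F [-0.1 -0.8  0.5] t 0.4
[[ 0.83 -0.03 -0.56]
 [-0.02 -1.    0.02]
 [-0.56  0.   -0.83]]
```

```bash
python3 -m handwheel '[[0.033,-0.0166,0,0,0,0,1],[0.033,-0.0166,0,0,0,0,1],[0.033,-0.0166,0,0,0,0,1],[0.033,-0.0166,0,0,0,0,1],[0.033,-0.0166,0,0,0,0,1],[0.033,-0.0166,0,0,0,0,1],[0.033,-0.0166,0,0,0,0,1],[0.033,-0.0166,0,0,0,0,1],[0.033,-0.0166,0,0,0,0,1],[0.033,-0.0166,0,0,0,0,1]]' >/dev/null
python3 -m handwheel '[[0.033,-0.0166,0,0,0,0,1],[0.033,-0.0166,0,0,0,0,1],[0.033,-0.0166,0,0,0,0,1],[0.033,-0.0166,0,0,0,0,1],[0.033,-0.0166,0,0,0,0,1],[0.033,-0.0166,0,0,0,0,1],[0.033,-0.0166,0,0,0,0,1],[0.033,-0.0166,0,0,0,0,1],[0.033,-0.0166,0,0,0,0,1],[0.033,-0.0166,0,0,0,0,1]]' >/dev/null
python3 -m handwheel '[[0,0,0,0,0,0.117,1],[0,0,0,0,0,0.117,1],[0,0,0,0,0,0.117,1],[0,0,0,0,0,0.117,1],[0,0,0,-0.0,-0.12,0,1],[0,0,0,0,-0.12,0,1],[0,0,0,0,-0.12,0,1],[0,0,0,0,-0.12,0,1],[0,0,0,0,-0.12,0,1],[0,0,0,0,0,0,1]]'
python3 - <<'E'
from h import *
f=.6
cmd([.667+.115*np.sin(f),-.005,.073+.115*np.cos(f)],tool(-.027,-f)); s=get_state();print(s["position"],s["joint_pos"].round(2))
E
```

```text
clock: 2.9
position: [0.7328, -0.0077, 0.2597]
tcp_rot: [-0.003, 0.971, -0.019, -0.239]
contact_force: [-1.1, -2.1, 1.4]
finger_gap: 1.004
gripper_force: 0.0
shift(tool) [ 0.0417 -0.003   0.0818] turn [-0.0031 -0.1181 -0.0116] F [-1.1 -2.1  1.4] t 2.9
[ 0.73275941 -0.0077166   0.25973935] [-0.09  1.04  0.18  0.69 -0.16  1.9  -1.59]
```

Run:
```python
from h import *
f=.4
for d in(.085,.063):cmd([.667+d*np.sin(f),-.005,.073+d*np.cos(f)],tool(-.027,-f))
```

```text
shift(tool) [ 0.0212 -0.0018  0.1113] turn [-0.0019  0.0819 -0.0118] F [-1.1 -2.1  1.4] t 2.9
shift(tool) [ 0.023  -0.0016  0.1332] turn [-0.0019  0.0819 -0.0118] F [-1.1 -2.1  1.4] t 2.9
```

```bash
python3 -m handwheel '[[0.004,0,0.022,0,0.0,0,1],[0.004,0,0.022,0,0.0,0,1],[0.004,0,0.022,0,0.0,0,1],[0.004,0,0.022,0,0,0,1],[0.005,-0.002,0.022,0,0,0,1],[0,0,0,0,0.082,-0.012,1],[0,0,0,0,0,0,1]]'
python3 - <<'E'
from h import *
f=.4
for d in(.085,.063):cmd([.667+d*np.sin(f),-.005,.073+d*np.cos(f)],tool(-.027,-f))
print(get_state()["joint_pos"].round(2))
E
```

```text
clock: 3.48
position: [0.6975, -0.0021, 0.1579]
tcp_rot: [-0.006, 0.98, -0.011, -0.197]
contact_force: [1.1, 0.3, 0.3]
finger_gap: 1.002
gripper_force: 0.0
shift(tool) [0.005  0.0029 0.005 ] turn [-0.0058 -0.0039  0.0055] F [1.1 0.3 0.3] t 3.4833
shift(tool) [0.0049 0.0033 0.027 ] turn [-0.0058 -0.0039  0.0055] F [1.1 0.3 0.3] t 3.4833
[-0.11  0.97  0.14  1.06 -0.14  1.52 -1.57]
```

```bash
python3 -m handwheel '[[0.005,0.003,0.010,0,0,0,1],[0,0,0.01,0,0,0,1],[0,0,0,0,0,0,1]]' ; python3 -m handwheel '[[0,0,0.004,0,0,0,1],[0,0,0,0,0,0,1]]'; python3 -m handwheel '[[0,0,0.003,0,0,0,1],[0,0,0,0,0,0,1]]'
```

```text
clock: 3.73
position: [0.6968, -0.0055, 0.136]
tcp_rot: [-0.006, 0.98, -0.012, -0.197]
contact_force: [-0.8, -0.1, -0.7]
finger_gap: 0.997
gripper_force: 0.0
clock: 3.9
position: [0.6964, -0.0053, 0.1336]
tcp_rot: [-0.006, 0.981, -0.012, -0.196]
contact_force: [-0.2, -0.3, 0.0]
finger_gap: 1.001
gripper_force: 0.0
clock: 4.07
position: [0.6968, -0.0052, 0.1332]
tcp_rot: [-0.006, 0.981, -0.012, -0.194]
contact_force: [2.0, -1.1, 11.7]
finger_gap: 1.001
gripper_force: 6.0
```

```bash
cat >> h.py <<'E'
def rollrows(f0,d,n):
    P=lambda f,f0=f0:np.array([-.048*(f0-f)+.065*np.sin(f),.065*np.cos(f)])
    for i in range(n):
        f=f0-i*d; D=P(f-d)-P(f); X=np.array([np.cos(f),-np.sin(f)]);Z=-np.array([np.sin(f),np.cos(f)])
        print(round(f,2),(D@X).round(4),(D@Z).round(4))
E
python3 -c "
from h import *
rollrows(.4,.05,12)"
```

```text
0.4 -0.0055 0.001
0.35 -0.0055 0.0009
0.3 -0.0055 0.0008
0.25 -0.0056 0.0007
0.2 -0.0056 0.0006
0.15 -0.0056 0.0004
0.1 -0.0056 0.0003
0.05 -0.0056 0.0002
0.0 -0.0056 0.0001
-0.05 -0.0056 -0.0
-0.1 -0.0056 -0.0002
-0.15 -0.0056 -0.0003
```

```bash
python3 -m handwheel '[[-0.0055,0,0.001,0,0.05,0,1],[-0.0055,0,0.0009,0,0.05,0,1],[-0.0055,0,0.0008,0,0.05,0,1],[-0.0056,0,0.0007,0,0.05,0,1]]'
python3 -m handwheel '[[-0.0056,0,0.0006,0,0.05,0,1],[-0.0056,0,0.0004,0,0.05,0,1],[-0.0056,0,0.0003,0,0.05,0,1],[-0.0056,0,0.0002,0,0.05,0,1],[0,0,0,0,0,0,1]]'
python3 - <<'E'
from h import *
a=snapshot("side");b=snapshot("top")
im=np.zeros((600,800,3),np.uint8)
im[:,:400]=crop(a,280,120,80,120,400,600); im[:,400:]=crop(b,195,100,80,120,400,600)
cv2.imwrite("pics/r1.png",im)
E
```

```text
clock: 4.4
position: [0.6751, -0.0043, 0.1371]
tcp_rot: [-0.005, 0.996, -0.012, -0.093]
contact_force: [2.0, 1.2, 10.6]
finger_gap: 1.002
gripper_force: 5.4
clock: 4.82
position: [0.6513, -0.0033, 0.1387]
tcp_rot: [-0.004, 1.0, -0.012, 0.006]
contact_force: [-0.7, 1.2, 12.0]
finger_gap: 1.003
gripper_force: 5.7
```

View pics/r1.png

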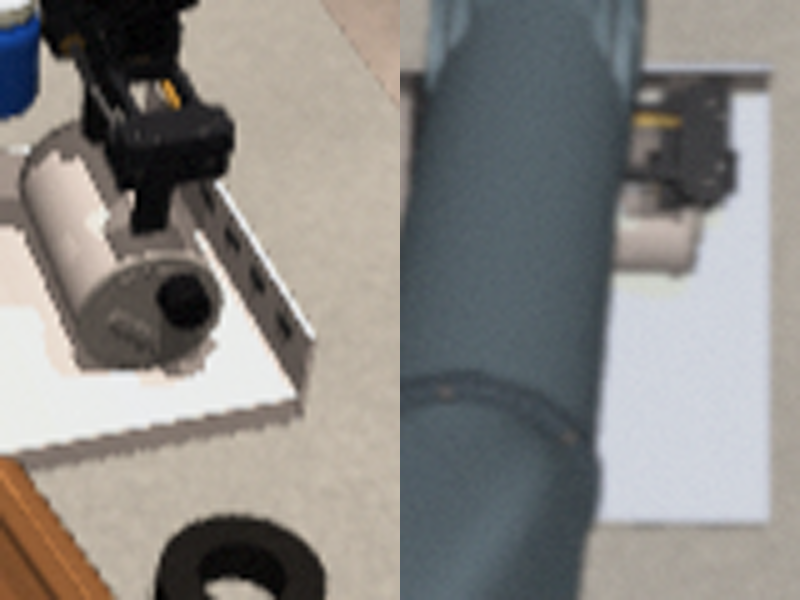

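The left panel shows the tin rolled cleanly. Its end ellipse is centred at about (148,312) and the cap at (186,300), higher than before.

Run:
```python
from h import *
a=snapshot("side")
for x,L in((.668,(.9,1.0,1.1,1.2,1.3,1.4)),(.65,(.5,.6,.7,.8,.9,1.))):
  for g in L:
    q=proj(a,tinpts([x,-.003,-.027,g],[[0,-.101,.026],[0,-.075,0]]));print(x,g,(q[0]-q[1]).round(2),q[0].round(1),q[1].round(1))
```

```text
0.668 0.9 [9.21 0.46] [324.  182.1] [314.7 181.6]
0.668 1.0 [9.59 0.89] [324.3 182.5] [314.7 181.6]
0.668 1.1 [9.91 1.36] [324.7 183. ] [314.7 181.6]
0.668 1.2 [10.14  1.87] [324.9 183.5] [314.7 181.6]
0.668 1.3 [10.31  2.41] [325.1 184. ] [314.7 181.6]
0.668 1.4 [10.39  2.98] [325.1 184.6] [314.7 181.6]
0.65 0.5 [ 6.96 -0.73] [316.5 181.8] [309.5 182.5]
0.65 0.6 [ 7.59 -0.51] [317.1 182. ] [309.5 182.5]
0.65 0.7 [ 8.17 -0.24] [317.7 182.3] [309.5 182.5]
0.65 0.8 [8.68 0.1 ] [318.2 182.6] [309.5 182.5]
0.65 0.9 [9.14 0.48] [318.6 183. ] [309.5 182.5]
0.65 1.0 [9.53 0.91] [319.  183.4] [309.5 182.5]
```

```bash
python3 -m handwheel '[[0,0,-0.01,0,0,0,1],[0,0,-0.02,0,0,0,1],[0.0347,0,0,0,0,0,1],[0,0,0,0,-0.1,0,1],[0,0,0,0,-0.1,0,1],[0,0,0,0,-0.1,0,1],[0,0,0,0,-0.1,0,1],[0,0,0,0,-0.1,0,1],[0,0,0,0,0,0,1]]'
python3 - <<'E'
from h import *
f=.5
for d in(.075,.063):cmd([.65+d*np.sin(f),-.005,.073+d*np.cos(f)],tool(-.027,-f))
print(get_state()["joint_pos"][5])
a=snapshot("side")
g=a["color"][165:200,290:335].max(2)<60; k,l,st,ce=cv2.connectedComponentsWithStats(g.astype(np.uint8))
for i in range(1,k):
  if st[i,4]>30:print(st[i]+[290,165,0,0,0],ce[i]+[290,165])
rollrows(.5,.05,2)
E
```

```text
clock: 5.72
position: [0.6842, -0.0051, 0.1606]
tcp_rot: [-0.006, 0.968, -0.011, -0.25]
contact_force: [0.1, 0.1, -2.2]
finger_gap: 1.0
gripper_force: 0.0
shift(tool) [0.0121 0.     0.0182] turn [-0.005   0.0053  0.0047] F [ 0.1  0.1 -2.2] t 5.7167
shift(tool) [0.0122 0.0002 0.0302] turn [-0.005   0.0053  0.0047] F [ 0.1  0.1 -2.2] t 5.7167
1.6488241150883651
[310 175  12  12 103] [315.32038835 180.34951456]
0.5 -0.0054 0.0012
0.45 -0.0054 0.0011
```

```bash
python3 -m handwheel '[[0.012,0,0,0,0,0,1],[0,0,0.015,0,0,0,1],[0,0,0.012,0,0,0,1],[0,0,0,0,0,0,1]]' |sed -n '2p;4p'; python3 -m handwheel '[[0,0,0.003,0,0,0,1],[0,0,0,0,0,0,1]]'|sed -n '2p;4p'; python3 -m handwheel '[[0,0,0.002,0,0,0,1],[0,0,0,0,0,0,1]]'|sed -n '2p;4p'
```

```text
position: [0.6808, -0.0047, 0.1352]
contact_force: [-0.2, 0.1, -0.5]
position: [0.6812, -0.0047, 0.1345]
contact_force: [1.1, 0.4, 0.2]
position: [0.6803, -0.0047, 0.1321]
contact_force: [0.1, 0.1, 0.0]
```

```bash
python3 -m handwheel '[[0,0,0.002,0,0,0,1],[0,0,0,0,0,0,1]]'|sed -n '2p;4p'; python3 -m handwheel '[[0,0,0.001,0,0,0,1],[0,0,0,0,0,0,1]]'|sed -n '2p;4p'
```

```text
position: [0.6799, -0.0046, 0.1309]
contact_force: [1.5, 0.4, 5.3]
position: [0.6799, -0.0046, 0.1309]
contact_force: [1.9, -0.0, 8.7]
```

```bash
python3 -m handwheel '[[-0.0054,0,0.0012,0,0.05,0,1],[-0.0054,0,0.0011,0,0.05,0,1],[-0.0055,0,0.001,0,0.05,0,1],[-0.0055,0,0.0009,0,0.05,0,1],[-0.0055,0,0.0008,0,0.05,0,1],[-0.0056,0,0.0007,0,0.05,0,1],[-0.0056,0,0.0006,0,0.05,0,1],[-0.0056,0,0.0004,0,0.05,0,1],[-0.0056,0,0.0003,0,0.05,0,1],[-0.0056,0,0.0002,0,0.05,0,1]]'
python3 -m handwheel '[[0,0,0,0,0,0,1],[0,0,-0.01,0,0,0,1],[0,0,-0.03,0,0,0,1],[0,0,-0.03,0,0,0,1],[0,0,-0.03,0,0,0,1],[0,0,-0.03,0,0,0,1],[0,0,0,0,0,0,1]]'
python3 - <<'E'
from h import *
a=snapshot("side");b=snapshot("top")
g=a["color"][165:200,290:335].max(2)<60; k,l,st,ce=cv2.connectedComponentsWithStats(g.astype(np.uint8))
for i in range(1,k):
  if st[i,4]>30:print(st[i]+[290,165,0,0,0],ce[i]+[290,165])
im=np.zeros((600,800,3),np.uint8)
im[:,:]=crop(a,270,135,80,60,800,600)
cv2.imwrite("pics/r2.png",im)
E
```

```text
clock: 7.6
position: [0.6252, -0.0024, 0.1388]
tcp_rot: [-0.004, 1.0, -0.012, 0.006]
contact_force: [0.2, 2.1, 6.6]
finger_gap: 1.001
gripper_force: 3.4
clock: 8.18
position: [0.6264, -0.0048, 0.2736]
tcp_rot: [-0.004, 1.0, -0.013, 0.008]
contact_force: [0.9, -0.5, 0.3]
finger_gap: 0.999
gripper_force: 0.0
[299 175  11  12 103] [303.98058252 180.6407767 ]
```

View pics/r2.png

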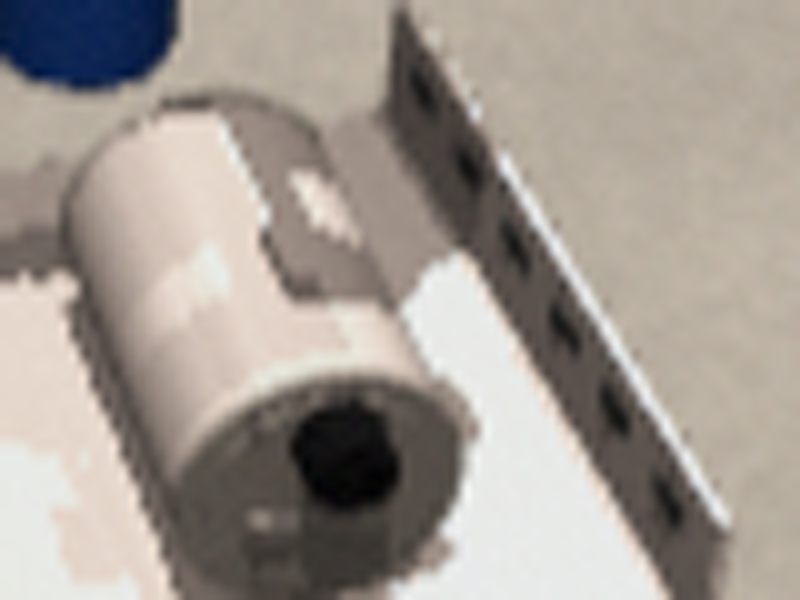

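The image shows the end ellipse spanning 172–466 by 372–585 and the cap disc at (345,455), close to uppermost.

Run:
```python
from h import *
a=snapshot("side")
th=np.linspace(0,2*np.pi,90);ring=np.c_[.048*np.sin(th),0*th-.075,.048*np.cos(th)]
D=lambda X,Y:np.array([270+X/10-.45,135+Y/10-.45])
def g(p):
    E=proj(a,tinpts([p[0],p[1],-.04,0],ring));return np.r_[E.min(0)-D(172,372),E.max(0)-D(466,585)]
r=least_squares(g,[.625,0]);print(r.x.round(4),r.fun.round(2))
x,y=r.x
for g_ in(-.4,-.2,0,.1,.2,.3,.4,.6):
    c=proj(a,tinpts([x,y,-.04,g_],[[0,-.101,.026]]));print(g_,c.round(2))
print("obs",D(345,455))
```

```text
[0.6259 0.003 ] [ 0.35 -0.75 -0.36  0.76]
-0.4 [[301.36 182.7 ]]
-0.2 [[302.91 182.1 ]]
0 [[304.5  181.75]]
0.1 [[305.28 181.66]]
0.2 [[306.06 181.64]]
0.3 [[306.81 181.68]]
0.4 [[307.53 181.78]]
0.6 [[308.85 182.18]]
obs [304.05 180.05]
```

```bash
python3 -m handwheel '[[0,0,0,0,-0.1,0,1],[0.019,0,0.04,0,0,0,1],[0,0,0.04,0,0,0,1],[0,0,0.035,0,0,0,1],[0,0,0.014,0,0,0,1],[0,0,0,0,0,0,1]]'|sed -n '2,4p'; python3 -m handwheel '[[0,0,0.004,0,0,0,1],[0,0,0,0,0,0,1]]'|sed -n '2,4p';python3 -m handwheel '[[0,0,0.002,0,0,0,1],[0,0,0,0,0,0,1]]'|sed -n '2,4p'
```

```text
position: [0.6303, -0.0037, 0.1385]
tcp_rot: [-0.004, 0.999, -0.012, -0.046]
contact_force: [0.8, -0.6, 7.8]
position: [0.6323, -0.0039, 0.1381]
tcp_rot: [-0.004, 0.999, -0.012, -0.044]
contact_force: [1.1, 1.1, 23.7]
position: [0.6335, -0.004, 0.138]
tcp_rot: [-0.004, 0.999, -0.012, -0.042]
contact_force: [1.7, -0.1, 33.5]
```

```bash
python3 -m handwheel '[[0,0,-0.0035,0,0,0,1],[0,0,0,0,0,0,1],[-0.0056,0,0.0003,0,0.05,0,1],[-0.0056,0,0.0002,0,0.05,0,1],[-0.0056,0,0.0001,0,0.05,0,1],[0,0,0,0,0,0,1]]'|sed -n '2,4p'; python3 -m handwheel '[[0,0,-0.004,0,0,0,1],[0,0,-0.004,0,0,0,1],[0,0,-0.03,0,0,0,1],[0,0,-0.04,0,0,0,1],[0,0,-0.04,0,0,0,1],[0,0,0,0,0,0,1]]'|sed -n '2,4p'
python3 - <<'E'
from h import *
a=snapshot("side")
th=np.linspace(0,2*np.pi,90)
g=a["color"][165:200,285:335].max(2)<60; k,l,st,ce=cv2.connectedComponentsWithStats(g.astype(np.uint8))
for i in range(1,k):
  if st[i,4]>30:print(st[i]+[285,165,0,0,0],ce[i]+[285,165])
# plank grasp: 30 mm from its top, tool z along -plank z, tool y along plank x
P=np.array([.4343,-.3227,.0308])
for t in(.5665,.611):
  R=plankR(.1597,t); print("top",(P+R@[0,0,.13]).round(4),"z",R[:,2].round(3),"x",R[:,0].round(3))
  T=np.c_[-R[:,1],-R[:,0],-R[:,2]]; T2=np.c_[R[:,1],R[:,0],-R[:,2]]
  for Q in(T,T2):
    print(np.linalg.det(Q).round(2));cmd(P+R@[0,0,.20],Q)
print(get_state()["joint_pos"].round(2))
E
```

```text
position: [0.6117, -0.0029, 0.1383]
tcp_rot: [-0.003, 0.999, -0.013, 0.03]
contact_force: [-1.0, 0.7, 14.4]
position: [0.6085, -0.0041, 0.261]
tcp_rot: [-0.004, 0.999, -0.013, 0.032]
contact_force: [0.3, -0.3, 0.2]
[296 175  12  20 129] [301.11627907 182.68217054]
top [ 0.5032 -0.3116  0.1405] z [0.53  0.085 0.844] x [ 0.833  0.134 -0.537]
1.0
shift(tool) [-0.0623  0.3038  0.052 ] turn [-0.5202 -0.4362  1.3353] F [-0.3  0.  -1.1] t 10.2167
1.0
shift(tool) [-0.0623  0.3038  0.052 ] turn [ 0.4583 -0.5466 -1.693 ] F [-0.3  0.  -1.1] t 10.2167
top [ 0.5079 -0.3108  0.1373] z [0.566 0.091 0.819] x [ 0.809  0.13  -0.574]
1.0
shift(tool) [-0.0554  0.3025  0.0574] turn [-0.5571 -0.4668  1.3281] F [-0.3  0.  -1.1] t 10.2167
1.0
shift(tool) [-0.0554  0.3025  0.0574] turn [ 0.4904 -0.5852 -1.6835] F [-0.3  0.  -1.1] t 10.2167
[-0.2   0.43  0.17  1.72 -0.09  0.94 -1.59]
```

```bash
python3 -m handwheel '[[-0.007,0.038,0,0,-0.064,0,1],[-0.007,0.038,0,0,0,0,1],[-0.007,0.038,0,0,0,0,1],[-0.007,0.038,0,0,0,0,1],[-0.007,0.038,0,0,0,0,1],[-0.007,0.038,0,0,0,0,1],[-0.007,0.038,0,0,0,0,1],[-0.007,0.037,0,0,0,0,1],[0,0,0,0,0,-0.117,1],[0,0,0,0,0,-0.117,1]]'|sed -n '2,4p'
python3 -m handwheel '[[0,0,0,0,0,-0.117,1],[0,0,0,0,0,-0.117,1],[0,0,0,0,0,-0.117,1],[0,0,0,0,0,-0.117,1],[0,0,0,0,0,-0.117,1],[0,0,0,0,0,-0.117,1],[0,0,0,0,0,-0.117,1],[0,0,0,0,0,-0.117,1],[0,0,0,0,0,-0.117,1],[0,0,0,0,0,-0.117,1]]' |sed -n '2,4p'
python3 -m handwheel '[[0,0,0,0,0,-0.117,1],[0,0,0,0,0,-0.117,1],[0,0,0,0,0,-0.117,1],[0,0,0,0,0,0,1]]' |sed -n '2,4p'
python3 - <<'E'
from h import *
P=np.array([.4343,-.3227,.0308])
R=plankR(.1597,.6); T=np.c_[R[:,1],R[:,0],-R[:,2]]; cmd(P+R@[0,0,.20],T)
print(get_state()["joint_pos"].round(2))
a=snapshot("side");b=snapshot("top")
im=np.zeros((600,800,3),np.uint8)
im[:300,:400]=crop(a,265,135,80,60,400,300); im[:300,400:]=crop(b,195,110,80,60,400,300)
im[300:,:400]=crop(a,230,195,100,75,400,300);im[300:,400:]=crop(b,260,140,100,75,400,300)
cv2.imwrite("pics/r3.png",im)
E
```

```text
position: [0.5389, -0.3082, 0.2497]
tcp_rot: [-0.005, 0.995, 0.104, -0.006]
contact_force: [-0.5, -0.3, -0.8]
position: [0.5404, -0.3046, 0.2497]
tcp_rot: [-0.008, 0.77, 0.638, -0.002]
contact_force: [-0.2, 0.4, -0.7]
position: [0.5404, -0.3048, 0.2499]
tcp_rot: [-0.008, 0.647, 0.762, -0.0]
contact_force: [0.6, 0.1, 0.4]
shift(tool) [-0.0015  0.0059  0.0539] turn [ 0.5891 -0.0106  0.0065] F [0.6 0.1 0.4] t 12.2167
[ 0.55  0.51 -0.15  1.61  0.08  1.05  0.54]
```

View pics/r3.png

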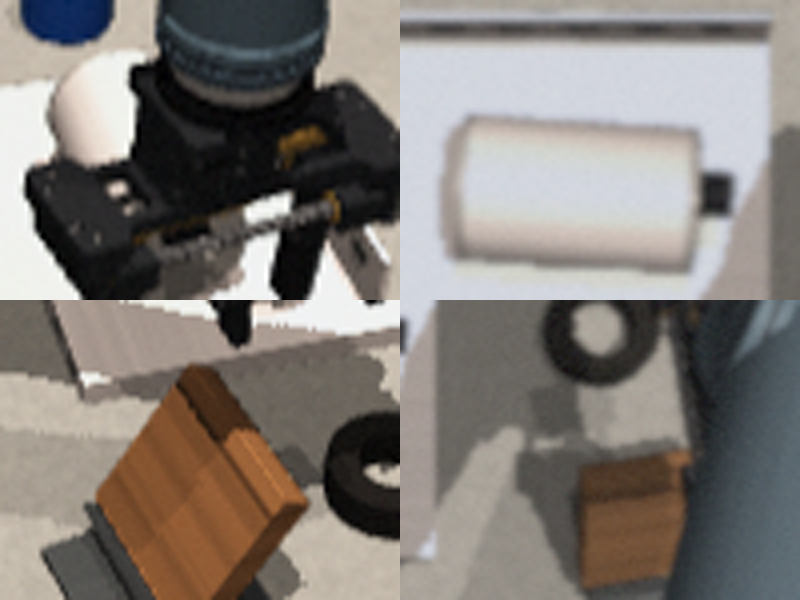

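The top view now shows the tin clear, spanning v 118–132 to 262–270 (zoomed), with the cap centred at about (717,195). The plank is undisturbed.

Run:
```python
from h import *
b=snapshot("top")
C=lambda X,Y:np.array([195+(X-400)/5-.4,110+Y/5-.4])
th=np.linspace(0,2*np.pi,180)
ring=lambda y:np.c_[.048*np.sin(th),0*th+y,.048*np.cos(th)]
def f(p):
    q=proj(b,tinpts([*p,0],ring(-.065)))[:,1];w=proj(b,tinpts([*p,0],ring(.065)))[:,1]
    e=proj(b,tinpts([*p,0],ring(.075)))[:,0];e2=proj(b,tinpts([*p,0],ring(-.075)))[:,0]
    return np.array([w.min()-C(0,119)[1],w.max()-C(0,262)[1],q.min()-C(0,130)[1],q.max()-C(0,269)[1],e.min()-C(443,0)[0],e2.max()-C(699,0)[0]])
r=least_squares(f,[.61,0,0]);print(r.x.round(4),r.fun.round(2))
cap=np.array([[.015*np.cos(t),y,.026+.015*np.sin(t)] for t in th for y in(-.08,-.101)])
for g in(-.3,-.2,-.1,0,.1,.2,.3):
    q=proj(b,tinpts([*r.x,g],cap));print(g,q.min(0).round(2),q.max(0).round(2))
print(C(702,173),C(734,216))
```

```text
[ 0.6157  0.0022 -0.0547] [-0.63 -0.13 -0.25  1.03  1.43 -1.49]
-0.3 [253.05 146.44] [260.12 156.13]
-0.2 [253.11 145.64] [260.18 155.33]
-0.1 [253.16 144.84] [260.23 154.53]
0 [253.21 144.04] [260.28 153.74]
0.1 [253.26 143.26] [260.33 152.96]
0.2 [253.31 142.51] [260.38 152.2 ]
0.3 [253.36 141.79] [260.42 151.48]
[255.  144.2] [261.4 152.8]
```

```bash
python3 -m handwheel '[[0,0,0,0.118,0,0,1],[0,0,0,0.118,0,0,1],[0,0,0,0.118,0,0,1],[0,0,0,0.118,0,0,1],[0,0,0,0.118,0,0,1],[0,0,0,0,0,0,1],[0,0,0,0,0,0,1]]'|sed -n '2,4p'
python3 - <<'E'
from h import *
P=np.array([.4343,-.3227,.0308])
R=plankR(.1597,.6); T=np.c_[R[:,1],R[:,0],-R[:,2]]
for l in(.18,.117):cmd(P+R@[0,0,l],T)
print(get_state()["joint_pos"].round(2))
E
```

```text
position: [0.542, -0.3039, 0.2496]
tcp_rot: [-0.195, 0.619, 0.728, -0.221]
contact_force: [0.1, -0.9, 0.1]
shift(tool) [-0.0021  0.0332  0.0623] turn [ 0.0015 -0.0084  0.0053] F [ 0.1 -0.9  0.1] t 12.95
shift(tool) [-0.0026  0.0331  0.1253] turn [ 0.0015 -0.0084  0.0053] F [ 0.1 -0.9  0.1] t 12.95
[ 0.33  0.81 -0.03  1.21  0.27  1.68  0.42]
```

```bash
python3 -m handwheel '[[-0.002,0.033,0,0,0,0,1],[0,0,0.03,0,0,0,1],[0,0,0.032,0,0,0,1],[0,0,0.03,0,0,0,1],[0,0,0.02,0,0,0,1],[0,0,0.013,0,0,0,1],[0,0,0,0,0,0,1]]'
python3 - <<'E'
from h import *
P=np.array([.4343,-.3227,.0308])
R=plankR(.1597,.6); T=np.c_[R[:,1],R[:,0],-R[:,2]]
for l in(.117,):cmd(P+R@[0,0,l],T)
a=snapshot("side");b=snapshot("top")
im=np.zeros((600,800,3),np.uint8)
im[:,:400]=crop(a,230,185,80,120,400,600);im[:,400:]=crop(b,270,110,80,120,400,600)
cv2.imwrite("pics/g.png",im)
E
```

```text
clock: 13.53
position: [0.4956, -0.3143, 0.13]
tcp_rot: [-0.195, 0.621, 0.727, -0.221]
contact_force: [0.0, -0.1, 0.8]
finger_gap: 1.002
gripper_force: 0.0
shift(tool) [ 0.0014  0.0049 -0.0002] turn [ 0.0016 -0.0101  0.0003] F [ 0.  -0.1  0.8] t 13.5333
```

View pics/g.png

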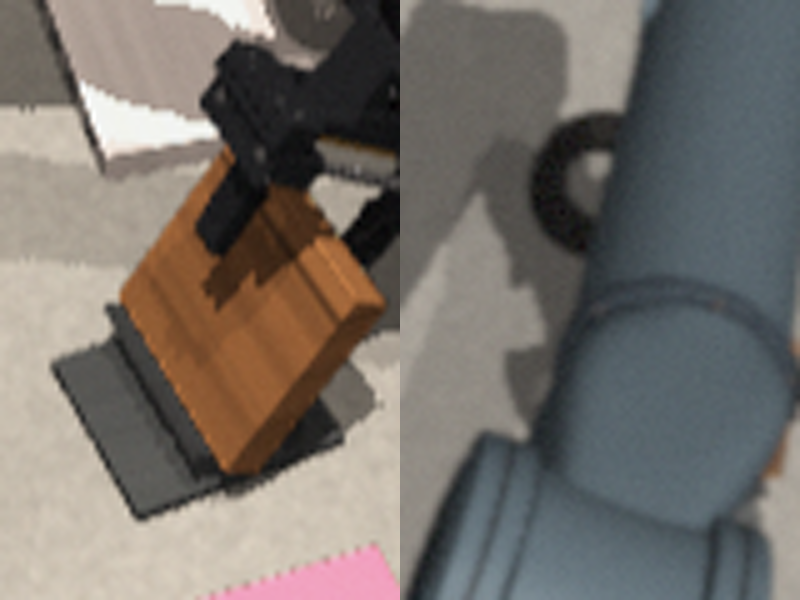

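The fingers straddle the plank at about (230,215) and (370,230). Next I centre and close.

```bash
python3 -m handwheel '[[0.001,0.005,0,0,-0.01,0,1],[0,0,0,0,0,0,-1],[0,0,0,0,0,0,-1],[0,0,0,0,0,0,-1],[0,0,0,0,0,0,-1],[0,0,0,0,0,0,-1],[0,0,0,0,0,0,-1],[0,0,0,0,0,0,-1],[0,0,0,0,0,0,-1],[0,0,0,0,0,0,-1]]'
```

```text
clock: 14.47
position: [0.5029, -0.3112, 0.1274]
tcp_rot: [-0.191, 0.618, 0.729, -0.224]
contact_force: [0.4, 0.3, -0.4]
finger_gap: 0.346
gripper_force: 0.0
```

```bash
python3 -m handwheel '[[0,0,0,0,0,0,-1],[0,0,0,0,0,0,-1],[0,0,0,0,0,0,-1],[0,0,0,0,0,0,-1]]'; python3 -m handwheel '[[0,0,-0.005,0,0,0,-1],[0,0,-0.02,0,0,0,-1],[0,0,-0.03,0,0,0,-1],[0,0,-0.03,0,0,0,-1],[0,0,-0.02,0,0,0,-1],[0,0,0,0,0,0,-1]]'
```

```text
clock: 14.8
position: [0.5026, -0.3113, 0.1276]
tcp_rot: [-0.191, 0.618, 0.729, -0.225]
contact_force: [-1.4, 0.7, 1.2]
finger_gap: 0.294
gripper_force: 29.8
clock: 15.3
position: [0.5654, -0.3007, 0.2174]
tcp_rot: [-0.187, 0.618, 0.73, -0.222]
contact_force: [-0.0, -0.2, -1.6]
finger_gap: 0.29
gripper_force: 29.7
```

```bash
python3 -m handwheel '[[0,0,0,-0.12,0,0,-1],[0,0,0,-0.12,0,0,-1],[0,0,0,-0.12,0,0,-1],[0,0,0,-0.12,0,0,-1],[0,0,0,-0.11,0,0,-1],[0,0,-0.035,0,0,0,-1],[0,0,-0.035,0,0,0,-1],[0,0,0,0,0,0,-1]]'
python3 - <<'E'
from h import *
yaw=-.055
T=np.c_[[-np.sin(yaw),np.cos(yaw),0],[np.cos(yaw),np.sin(yaw),0],[0,0,-1]]
cmd([.548,0,.28],T)
E
```

```text
clock: 15.97
position: [0.563, -0.3032, 0.2899]
tcp_rot: [0.001, 0.647, 0.762, -0.002]
contact_force: [1.7, 0.2, -1.5]
finger_gap: 0.287
gripper_force: 29.9
shift(tool) [0.3017 0.0342 0.0086] turn [-0.0004  0.0044  0.2174] F [ 1.7  0.2 -1.5] t 15.9667
```

```bash
python3 -m handwheel '[[0.0302,0.0034,0,0,0,0,-1],[0.0302,0.0034,0,0,0,0,-1],[0.0302,0.0034,0,0,0,0,-1],[0.0302,0.0034,0,0,0,0,-1],[0.0302,0.0034,0,0,0,0,-1],[0.0302,0.0034,0,0,0,0,-1],[0.0302,0.0034,0,0,0,0,-1],[0.0302,0.0034,0,0,0,0,-1],[0.0302,0.0034,0,0,0,0,-1],[0.0302,0.0034,0,0,0,0,-1]]' >/dev/null
python3 -m handwheel '[[0,0,0,0,0,0.109,-1],[0,0,0,0,0,0.109,-1],[0,0,0,0,0,0,-1],[0,0,0,0,0,0,-1]]'
python3 - <<'E'
from h import *
yaw=-.055
T=np.c_[[-np.sin(yaw),np.cos(yaw),0],[np.cos(yaw),np.sin(yaw),0],[0,0,-1]]
cmd([.548,0,.15],T)
a=snapshot("side")
cv2.imwrite("pics/p1.png",crop(a,230,70,160,120,800,600))
E
```

```text
clock: 17.13
position: [0.5451, 0.0016, 0.2831]
tcp_rot: [-0.003, 0.725, 0.689, -0.004]
contact_force: [0.5, -0.2, -2.6]
finger_gap: 0.289
gripper_force: 30.0
shift(tool) [-0.0012  0.0042  0.1331] turn [-0.0096  0.0016  0.0041] F [ 0.5 -0.2 -2.6] t 17.1333
```

View pics/p1.png

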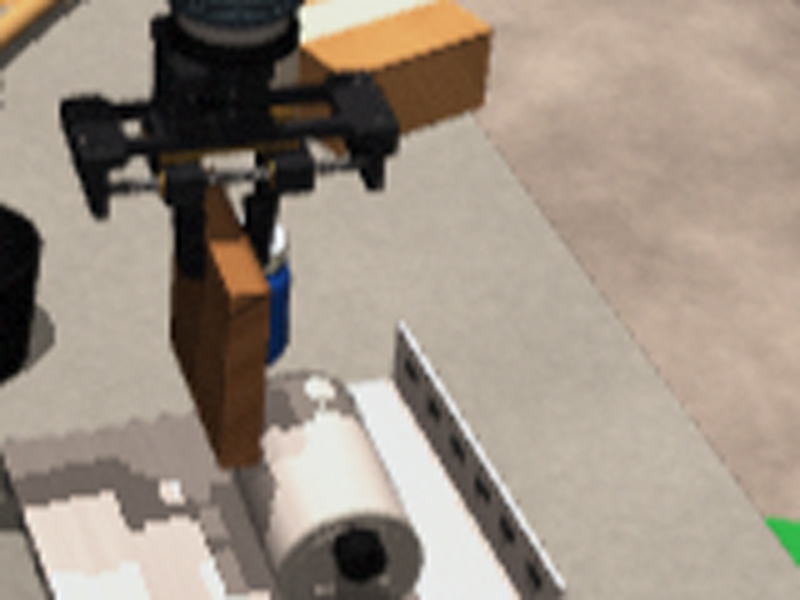

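The plank hangs upright, with its near bottom edge at (218–262, 465). The tin is just beyond it, cap up at (358,552). Now I lower.

```bash
python3 -m handwheel '[[-0.001,0.004,0.03,-0.01,0,0,-1],[0,0,0.03,0,0,0,-1],[0,0,0.03,0,0,0,-1],[0,0,0.025,0,0,0,-1],[0,0,0.012,0,0,0,-1],[0,0,0,0,0,0,-1],[0,0,0,0,0,0,-1]]'|sed -n '2,4p'; python3 -m handwheel '[[0,0,0.004,0,0,0,-1],[0,0,0.003,0,0,0,-1],[0,0,0,0,0,0,-1]]'|sed -n '2,4p'
```

```text
position: [0.5499, 0.0004, 0.1574]
tcp_rot: [0.001, 0.726, 0.688, 0.0]
contact_force: [-0.3, 0.5, -2.1]
position: [0.5503, 0.0006, 0.1508]
tcp_rot: [0.002, 0.726, 0.688, 0.001]
contact_force: [0.7, -0.0, -2.5]
```

```bash
python3 -m handwheel '[[0,0,0.003,0,0,0,-1],[0,0,0,0,0,0,-1]]'|sed -n '2,4p'; python3 -m handwheel '[[0,0,0.003,0,0,0,-1],[0,0,0,0,0,0,-1]]'|sed -n '2,4p'; python3 -m handwheel '[[0,0,0.0015,0,0,0,-1],[0,0,0,0,0,0,-1]]'|sed -n '2,4p'
```

```text
position: [0.5499, 0.0006, 0.1472]
tcp_rot: [0.001, 0.726, 0.688, 0.0]
contact_force: [-0.1, 0.3, -1.7]
position: [0.5503, -0.0001, 0.1446]
tcp_rot: [0.002, 0.726, 0.688, 0.0]
contact_force: [-0.8, -1.8, 4.2]
position: [0.5506, -0.0004, 0.1444]
tcp_rot: [0.002, 0.726, 0.688, 0.0]
contact_force: [-3.6, -4.1, 14.9]
```

```bash
python3 -m handwheel '[[0,0,0,0,0,0,-0.2],[0,0,0,0,0,0,0],[0,0,0,0,0,0,0.2],[0,0,0,0,0,0,0.3],[0,0,0,0,0,0,0.3],[0,0,0,0,0,0,0.3]]'
python3 - <<'E'
from h import *
a=snapshot("side")
cv2.imwrite("pics/p2.png",crop(a,230,100,160,120,800,600))
E
```

```text
clock: 19.02
position: [0.5498, 0.0007, 0.1425]
tcp_rot: [0.001, 0.726, 0.688, 0.0]
contact_force: [-0.2, -0.7, 0.5]
finger_gap: 0.649
gripper_force: 0.0
```

View pics/p2.png

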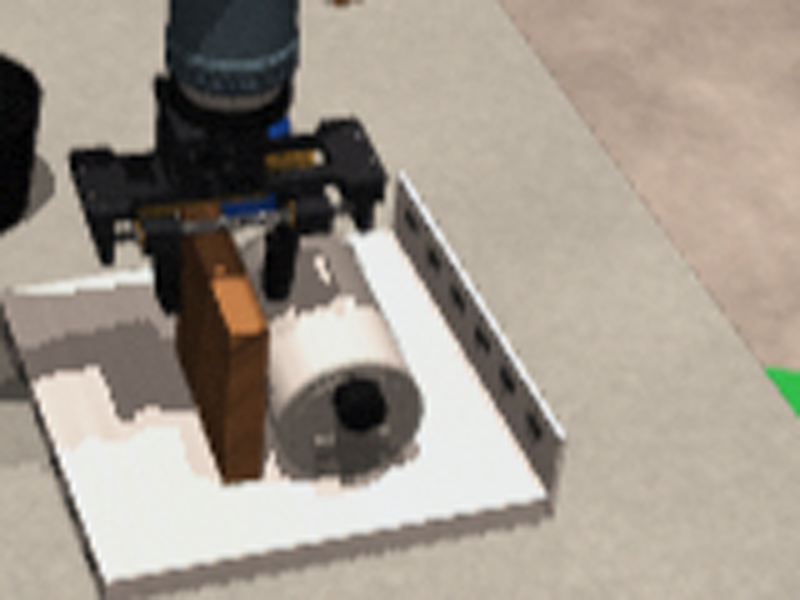

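The plank stands upright beside the tin with a small gap, and the cap is uppermost at (360,405). I withdraw straight up.

```bash
python3 -m handwheel '[[0,0,-0.01,0,0,0,0.3],[0,0,-0.02,0,0,0,0.3],[0,0,-0.03,0,0,0,0.3],[0,0,-0.04,0,0,0,0.3],[0,0,-0.04,0,0,0,0.3],[-0.04,0,0,0,0,0,0.3],[-0.04,0,0,0,0,0,0.3],[-0.04,0,0,0,0,0,0.3],[-0.04,0,0,0,0,0,0.3],[-0.04,0,0,0,0,0,0.3]]'|sed -n '2,4p'; python3 -m handwheel '[[-0.04,0,0,0,0,0,0.3],[-0.04,0,0,0,0,0,0.3],[-0.04,0,0,0,0,0,0.3],[0,0,0,0,0,0,0.3],[0,0,0,0,0,0,0.3]]'|sed -n '2,4p'
python3 - <<'E'
from h import *
a=snapshot("side");b=snapshot("top")
im=np.zeros((600,800,3),np.uint8)
im[:,:400]=crop(a,265,130,60,90,400,600);im[:,400:]=crop(b,200,110,60,90,400,600)
cv2.imwrite("pics/f.png",im)
E
```

```text
position: [0.5385, -0.2007, 0.284]
tcp_rot: [0.002, 0.726, 0.688, 0.001]
contact_force: [0.6, -0.0, -0.1]
position: [0.5313, -0.3217, 0.2833]
tcp_rot: [0.001, 0.728, 0.686, 0.0]
contact_force: [-0.2, 0.7, 0.1]
```

View pics/f.png

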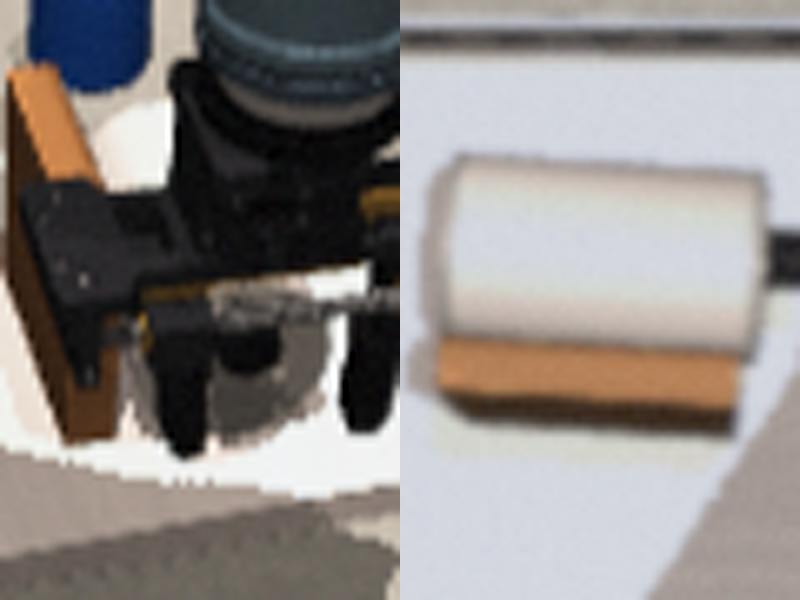

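The top view shows the plank upright (v 340–430), parallel to the tin and close against it. The cap lies on the tin's centreline at v≈258.

```bash
python3 -c "
from station import *
print(hand_in())"
```

```text
the job is handed in; nothing more can be done
None
```

The job is handed in, though no verdict came back: by camera estimate the tin lies about 0.05 rad from spout-up, with the plank standing upright and parallel about 66 mm in front of it (centre to centre); the tub, jar and reel were not touched.

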